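Find the clear socket by feel and seat the tool arbor in it

TASK

Take the steel tool arbor out of the wooden stand and push it fully home in the aluminium socket block, so that its red collar sits flat on the block, then let go. Two of the three sockets still have a snapped-off stub at the bottom, hidden under the stiff black disc: feel for it gently with the arbor, pushing the disc down without ever forcing it against a stub, and use the socket that is clear. Leave the other things on the bench where they are.

Things in the scene. Friction and masses are not known exactly. Their poses are not given: they have to be found in the camera images.
- arbor_head (a point): Steel tool arbor, loose, about 0.2 kg, 100 mm tall, upright in the stand: centre of its round dark knurled head (24 mm wide, 48 mm tall). z up along it. Below the head: a red collar (32 mm wide, 6 mm thick), then a bright round shank (20 mm wide, 46 mm long, chamfered foot). Collar underside 30 mm below this point, shank foot 76 mm below.
- arbor_shoulder (a point): The arbor again: centre of the underside of its red collar, 30 mm below the head's centre. When the arbor is fully home this point lies at the socket's mouth. z axis up along the arbor.
- stand: Wooden stand, fixed, 66x66x65 mm, with one upright hole in the middle (23 mm wide, 52 mm deep) that holds the arbor's shank; the collar rests on its top. Origin at the centre of its underside, z up.
- block: Aluminium socket block with a blue stripe, fixed, 62x164x65 mm high (foot flanges add 21 mm at each end). Three round upright sockets that look alike, in a row along its y axis, 52 mm apart, each 22 mm wide and 52 mm deep with a 1.5 mm chamfer. The arbor must never press on the block or a disc in it with more than 40 N. Origin at the centre of the underside, z up.
- mouth_left (a point): Centre of the mouth of the socket at the block's +y end, level with the block's top face, 65 mm above the bench. z up. In each socket a black disc 4 mm thick, at first 4 to 14 mm below the mouth, closes the bore; it slides down under about 4.5 N of friction (plus 8 N per m/s) and stays where it was pushed.
- mouth_middle (a point): The same for the middle socket. In the clear socket the disc gives way until the arbor's collar rests on the block. In the other two a steel stub under the disc stops it hard and early: the collar then stands about 7 mm or 18 mm above the block, and pressing harder does not help.
- mouth_right (a point): The same for the socket at the block's -y end. Which sockets hold the stubs differs every time and cannot be seen.
- masking_tape_mid (a point): Bystander: roll of cream masking tape lying flat, 104 mm across, 25 mm high, its centre.
- electrical_tape_mid (a point): Bystander: roll of black electrical tape lying flat, 53 mm across, 19 mm high, its centre.
Not all that is in view belongs to the job. There is more than one size of the part that bears arbor_head; the job needs the smaller.

How it is judged:
On the way:
1. the arbor is lifted clear of the wooden stand (height (world z) of arbor_shoulder above 0.112 m), for 0.1 s.
At the end, for the whole second after the job is handed in: The arbor stands upright (within about 5 degrees), released and at rest, in the clear socket: the underside of its collar is no more than 2 mm above the block's top and within 3 mm of the socket's centre line (((horizontal distance between arbor_shoulder and mouth_left below 0.003 m and z of arbor_shoulder in the frame of mouth_left below 0.002 m) or (horizontal distance between arbor_shoulder and mouth_middle below 0.003 m and z of arbor_shoulder in the frame of mouth_middle below 0.002 m) or (horizontal distance between arbor_shoulder and mouth_right below 0.003 m and z of arbor_shoulder in the frame of mouth_right below 0.002 m)) and angle between arbor_shoulder's own z axis and vertical below 0.08 rad and linear speed of arbor below 0.02 m/s and contact force between the fingers and arbor below 0.1 N); the robot touches nothing.
It fails at once if the arbor presses on the block, a disc in it or a stub with more than 40 N (contact force between arbor and block above 40 N).
It fails at once if the masking tape is moved by more than 20 mm (distance of masking_tape_mid from where it was at the start of the episode above 0.02 m).
It fails at once if the electrical tape is moved by more than 20 mm (distance of electrical_tape_mid from where it was at the start of the episode above 0.02 m).
It also fails if it takes over 58 s, if anything falls off the work surface, if the arm or the gripper's body presses on something with over 40 N, if the wrist force passes 120 N, or if a joint passes its speed limit or range.

ROBOT

A 6-joint arm with a two-finger parallel gripper is mounted at the origin on a cart in front of the work surface, level with it; the furniture and walls round the work are solid. World frame = base frame: x ahead of the robot, y to its left, z up, the work surface at z = 0. Lengths are in m, angles in rad, forces in N, time in s.
With the tool pointing down it reaches from about 0.25 to 0.775 m from the base axis. Payload 4 kg.
Tool frame: the origin (TCP) lies at the very end of the fingers, on their centre line; the grasp point (between the pads) lies 19 mm behind it; z points along the fingers, y is the line along which they close (so a half turn about z gives the same grasp; the last joint's range is limited). The gripper opens to 94 mm and grips with 3 to 60 N. Pads are 16 mm wide; open, the fingers measure 119 mm over their backs; the gripper's body (75 mm by 177 mm) begins 78 mm behind the grasp point.
Start: joints at [1.191, 0.087, 1.371, -0, 1.684, -0.103], TCP at [0.15, 0.529, 0.206] pointing down, gripper open.
Joint ranges: [-3.1, 3.1], [-0.76, 2.03], [0.27, 2.55], [-1.08, 4.22], [0.17, 2.65], [-2.57, 2.57]. Speed limits (rad/s): [2.79, 2.79, 3.14, 3.14, 3.14, 3.14].

INTERFACE

Orientations are given as [roll, pitch, yaw] about the fixed x, y, z axes, in that order (R = Rz(yaw) Ry(pitch) Rx(roll)).
In Python, from bench import robot gives the robot as it stands. The module is installed in compiled form; this text tells all that it offers.
- The arm moves only by the tool move_arm, never from a script. Its argument "deltas" is one flat list of numbers, 7 for each row, row after row: the turn, a rotation vector about the tool's x, y, z in rad, then the shift along the tool's x, y, z in cm, then the closure, from -1 (fully open) to 1 (shut). A call has 1 to 8 rows; each row is the pose to reach, as a shift and turn from the pose commanded when the call began, along the tool's axes at that moment; what a row does not reach only later rows make up. A row lasts 1/10 s, in which the tool goes at most 50 mm and 8.59 degrees, less where a joint would pass 70% of its speed; a pose out of reach is approached as far as the arm can. A call with a gripper value outside its range is refused whole. The fingers move at their own pace and stop on an object; the grip force is fixed at half the most. Time passes only in rows, so rows that repeat a pose let the fingers close. It gives the time, the measured TCP pose, the force, the opening and the grip force at its end, in the units of the state.
- robot.get_obs(): the state, without advancing time (a new reading comes with each control period).
- robot.snapshot(name): name is "side" or "top" or "wrist"; returns a dict with "image" (480x640x3 uint8, red, green, blue), "depth" (480x640 float32, m along the optical axis (not along the pixel's ray), 0 where there is no reading), "fov_y" (degrees; the focal length in pixels is half the picture's height over the tangent of half this angle, whatever the lens; pixels are square), "cx", "cy" (the principal point, pixels), "origin" and "orientation" of the camera in the world; the wrist camera has in their place "T_tool_cam" (4x4, takes a point from camera to tool coordinates, whose origin is the TCP and whose axes are the flange's). Camera axes: x right, y up, looking along -z (the intrinsics and any distortion apply to the point x, -y, -z); pixel columns grow to the right and rows downward; lengths in m; the calibration is good to about 2 mm. A picture is of the moment at which its call begins: read the wrist's pose just before it.
- robot.close_job(): hands the job in; it is judged then, once.
The state is a dict: "time": time; "joint_positions": joint angles; "qvel": joint speeds; "joint_torque": joint torques, N m; "tool_pos": TCP position; "ee_rot": TCP orientation; "wrist_force": force on the tool from outside, world axes, zero at the start; "wrist_torque": the same for the moment, N m; "width": finger opening in m; "finger_force": force on a finger pad.
Only numpy, scipy, OpenCV 4.12 (cv2) and the standard library are available. Lean on these libraries where they do the work, as an engineer would, in place of code of your own. Each camera call takes 0.05 s, during which the arm holds its last target. There are 200 camera calls.

## Working session

There is one attempt and no reset: what is moved stays moved. The work goes in short steps, Python scripts to look and compute and a tool call to move; the robot and the scene stay as the last step left them, time stands still between calls to the robot, and variables do not carry over. Pictures are saved under pics/ and viewed, at most 10 in all, crops included, and the job is handed in when it is done.

Besides the shell and the picture viewer there is one more tool, called after ">>>" by a JSON object that holds its "method" and its "body". move_arm: Moves the arm, as the interface text tells. Its arguments: {"type":"object","properties":{"deltas":{"type":"array","items":{"type":"number"}}},"required":["deltas"]}

```bash
mkdir -p pics; cat > h.py <<'E'
import numpy as np, cv2, pickle
from scipy.spatial.transform import Rotation as R
from bench import robot
def snap(n,f):
    o=robot.get_obs(); s=robot.snapshot(n); s['obs']=o
    cv2.imwrite(f'pics/{f}.png',s['image'][:,:,::-1]); pickle.dump(s,open(f'pics/{f}.pkl','wb')); return s
def pose(s):
    if 'T_tool_cam' in s:
        T=np.eye(4);o=s['obs'];T[:3,:3]=R.from_euler('xyz',o['ee_rot']).as_matrix() if np.size(o['ee_rot'])==3 else np.array(o['ee_rot']).reshape(3,3)
        T[:3,3]=o['tool_pos'];return T@np.array(s['T_tool_cam'])
    T=np.eye(4);r=np.array(s['orientation']);T[:3,:3]=r.reshape(3,3) if r.size==9 else R.from_euler('xyz',r).as_matrix()
    T[:3,3]=s['origin'];return T
def cloud(s):
    d=s['depth'];f=240/np.tan(np.radians(s['fov_y'])/2);v,u=np.mgrid[:480,:640]
    P=np.stack([(u-s['cx'])/f*d,-(v-s['cy'])/f*d,-d],-1);T=pose(s)
    W=P@T[:3,:3].T+T[:3,3];W[d==0]=np.nan;return W
E
python3 - <<'E'
from h import *
for n in('top','side'):
    s=snap(n,n);print({k:v for k,v in s.items() if k not in('image','depth','obs')})
print(s['obs'])
E
```

```text
{'fov_y': 45.32511903764577, 'cx': 321.8258975198233, 'cy': 241.23825675584146, 'origin': array([0.44378178, 0.01264254, 0.93798131]), 'orientation': array([ 0.08215607,  0.03256586, -1.55052817])}
{'fov_y': 54.635046226096875, 'cx': 317.4019868938828, 'cy': 237.07606684254628, 'origin': array([0.28058028, 0.64499951, 0.62857147]), 'orientation': array([ 0.89440966,  0.01448007, -2.82629742])}
{'time': 0.05, 'joint_positions': array([ 1.19091918e+00,  8.79568812e-02,  1.37219322e+00, -4.16079473e-05,
        1.68357294e+00, -1.03082651e-01]), 'qvel': array([-0.00151794, -0.00016811,  0.00021037, -0.00025666,  0.00102595,
       -0.00030048]), 'joint_torque': array([ 9.71564405e-04, -3.41536975e+01, -3.03596127e+01,  7.19432929e-02,
        3.05307470e-02, -1.03232223e-04]), 'tool_pos': array([0.15011558, 0.52857607, 0.20433409]), 'ee_rot': array([-3.13946932e+00, -1.78082814e-04,  2.86479333e+00]), 'wrist_force': array([ 0.20074174,  0.57549341, -0.98839549]), 'wrist_torque': array([-0.01903726,  0.01979816,  0.02534431]), 'finger_force': 0.0, 'width': 0.0940322419115085}
```

View pics/top.png

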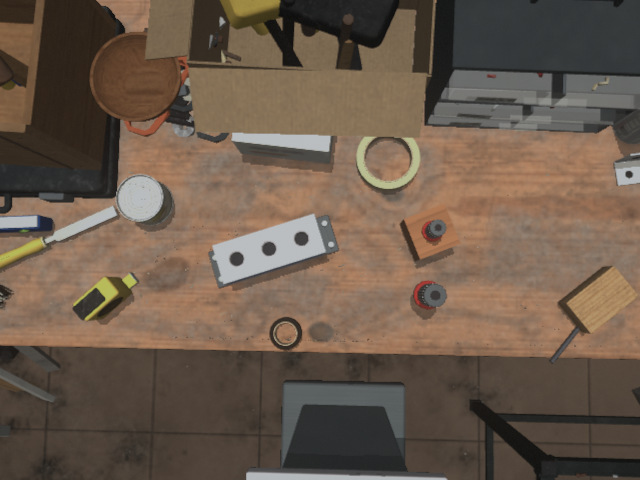

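View pics/side.png

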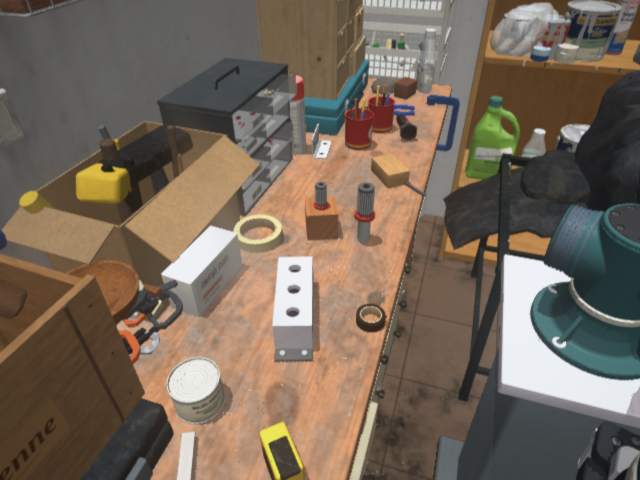

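Top view: the arbor in its stand is at about (435,230). A larger loose arbor stands at (430,295) and is a decoy. The sockets are at (236,259), (269,249) and (301,239), the masking tape at (388,162) and the electrical tape at (286,333).

```bash
python3 - <<'E'
from h import *
s=pickle.load(open('pics/top.pkl','rb'));W=cloud(s);T=pose(s);f=240/np.tan(np.radians(s['fov_y'])/2)
def at(u,v,z):
    d=T[:3,:3]@np.array([(u-s['cx'])/f,-(v-s['cy'])/f,-1]);return T[:3,3]+d*(z-T[2,3])/d[2]
print('bench',W[300,200])
for n,u,v,z in [('L',236,259,.065),('M',269,249,.065),('R',301,239,.065),('head',437,229,.119),('big',434,295,.13),('mt',388,162,.025),('et',286,333,.019)]: print(n,at(u,v,z).round(4),W[v,u].round(4))
def rep(n,m): 
    p=W[m]; c,sz,a=cv2.minAreaRect((p[:,:2]*1000).astype(np.float32)); print(n,len(p),np.round(c,1),np.round(sz,1),a,np.median(p[:,2]),p[:,2].max())
v,u=np.mgrid[:480,:640];z=W[...,2]
rep('block',(abs(z-.065)<.006)&(u>205)&(u<345)&(v>210)&(v<290))
rep('stand',(abs(z-.065)<.006)&(u>395)&(u<465)&(v>205)&(v<265))
rep('head',(z>.108)&(u>395)&(u<465)&(v>205)&(v<265))
rep('big',(z>.08)&(u>395)&(u<465)&(v>270)&(v<320))
E
```

```text
bench [ 0.42047429  0.24229021 -0.00051305]
L [0.4856 0.1732 0.065 ] [0.4859 0.1745 0.0579]
M [0.5018 0.123  0.065 ] [0.5027 0.1247 0.0521]
R [0.518  0.0744 0.065 ] [0.519  0.0752 0.0535]
head [ 0.5311 -0.123   0.119 ] [ 0.5311 -0.123   0.1188]
big [ 0.4375 -0.1174  0.13  ] [ 0.4375 -0.1163  0.1368]
mt [ 0.648  -0.0599  0.025 ] [ 0.6534 -0.0618  0.0009]
et [0.3717 0.098  0.019 ] [0.3703 0.0997 0.0011]
block 3906 [502.5 124.5] [ 62.5 164.2] 18.40715980529785 0.06487004798695195 0.0704048948489282
stand 1552 [ 533.6 -123.5] [66.3 66.7] 22.459218978881836 0.0648892526382695 0.0709992808943386
head 241 [ 532.7 -123. ] [22.9 23.3] 4.038456439971924 0.1185935698381736 0.12234536516466343
big 550 [ 437.3 -116.4] [32.6 32.4] 30.92815589904785 0.1352759931288684 0.1390654692523381
```

>>> {"method": "move_arm", "body": {"deltas": [0, 0, 0, -22.5, -14.6, 0, -1, 0, 0, 0, -22.5, -14.6, 0, -1, 0, 0, 0, -22.5, -14.6, 0, -1, 0, 0, 0, -44.9, -29.2, -2, -1, 0, 0, 0, -44.9, -29.2, -2, -1, 0, 0, 0, -44.9, -29.2, -2, -1, 0, 0, 0, -44.9, -29.2, -2, -1, 0, 0, 0, -44.9, -29.2, -2, -1]}}

```text
time: 0.9
tool_pos: [0.4138, 0.2261, 0.2182]
ee_rot: [3.142, -0.0, 2.865]
wrist_force: [0.9, 0.3, 0.6]
width: 0.0941
finger_force: 0.0
```

>>> {"method": "move_arm", "body": {"deltas": [0, 0, 0, -10, -6.5, 0, -1, 0, 0, 0, -10, -6.5, 0, -1, 0, 0, 0, -10, -6.5, 0, -1, 0, 0, 0, -10, -6.5, 0, -1, 0, 0, 0, -10, -6.5, 0, -1, 0, 0, 0, -10, -6.5, 0, -1]}}

```text
time: 1.5
tool_pos: [0.4907, 0.139, 0.2183]
ee_rot: [3.141, -0.001, 2.866]
wrist_force: [-0.2, -0.4, -0.2]
width: 0.0941
finger_force: 0.0
```

```bash
python3 - <<'E'
from h import *
s=snap('wrist','w1');print(s['T_tool_cam'],s['fov_y'],s['obs']['tool_pos'],s['obs']['ee_rot'],[k for k in s])
E
```

```text
[[-9.20347162e-04  9.66026630e-01  2.58440909e-01  7.52861371e-02]
 [ 9.99999576e-01  8.98919988e-04  2.01075460e-04  6.83328379e-04]
 [-3.80734505e-05  2.58440985e-01 -9.66027047e-01 -1.79810149e-01]
 [ 0.00000000e+00  0.00000000e+00  0.00000000e+00  1.00000000e+00]] 64.7900999311773 [0.49073576 0.13904528 0.21829905] [ 3.14128995e+00 -7.25015151e-04  2.86617475e+00] ['image', 'depth', 'fov_y', 'cx', 'cy', 'T_tool_cam', 'obs']
```

View pics/w1.png

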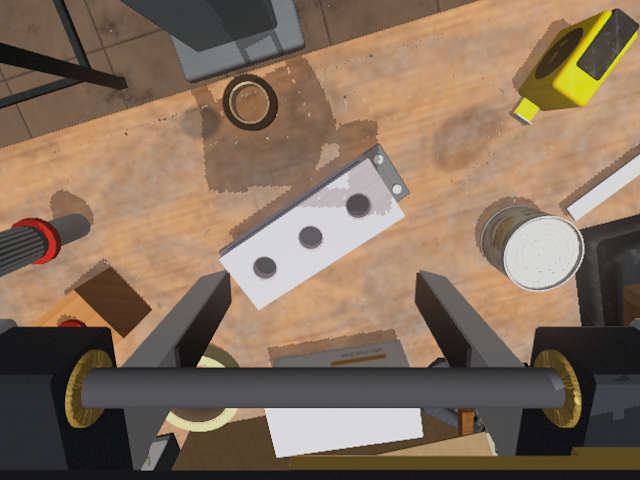

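The wrist view shows the three sockets at about (265,267), (311,237) and (358,205), all unobstructed. I'll fit them from this picture.

```bash
cat >> h.py <<'E'
def ray(s,u,v,z):
    T=pose(s);f=240/np.tan(np.radians(s['fov_y'])/2);d=T[:3,:3]@np.array([(u-s['cx'])/f,-(v-s['cy'])/f,-1]);return T[:3,3]+d*(z-T[2,3])/d[2]
def plane(s,z,x0,y0,w=.06,k=4000):
    # orthographic rectification at height z: image with k px/m, rows=x, cols=y
    n=int(2*w*k);T=pose(s);f=240/np.tan(np.radians(s['fov_y'])/2)
    i,j=np.mgrid[:n,:n];P=np.stack([x0-w+i/k,y0-w+j/k,np.full(i.shape,z)],-1)
    c=(P-T[:3,3])@T[:3,:3];u=s['cx']+f*c[...,0]/-c[...,2];v=s['cy']-f*c[...,1]/-c[...,2]
    return cv2.remap(s['image'],u.astype(np.float32),v.astype(np.float32),cv2.INTER_LINEAR)
E
python3 - <<'E'
from h import *
s=pickle.load(open('pics/w1.pkl','rb'));W=cloud(s)
im=plane(s,.065,.50,.124,.1,2000);g=cv2.GaussianBlur(cv2.cvtColor(im,cv2.COLOR_RGB2GRAY),(0,0),1.5)
cv2.imwrite('pics/p1.png',g)
m=(g<105).astype(np.uint8)
for c in cv2.findContours(m,cv2.RETR_LIST,cv2.CHAIN_APPROX_NONE)[0]:
    if 800<cv2.contourArea(c)<2800:
        e=cv2.fitEllipse(c);print('hole',.4+e[0][1]/2000,.024+e[0][0]/2000,np.array(e[1])/2)
v,u=np.mgrid[:480,:640];z=W[...,2]
m=(abs(z-.065)<.005)&(u>215)&(u<410)&(v>140)&(v<310);p=W[m]
print(cv2.minAreaRect((p[:,:2]*1000).astype(np.float32)),np.median(p[:,2]))
for u,v in((265,267),(311,237),(358,205)):print(ray(s,u,v,.065))
E
```

```text
hole 0.5838474884033203 0.21428306579589843 [20.99826622 42.00838852]
hole 0.5266733322143555 0.03085435438156128 [15.92120647 45.14079666]
hole 0.5170916748046875 0.07636059188842773 [15.07237625 18.34374619]
hole 0.5012770462036134 0.12488232421875001 [16.29298592 18.37890053]
hole 0.48497441101074223 0.17380870056152342 [18.49769592 19.55094528]
hole 0.46474001312255864 0.13094953155517577 [  2.58552122 249.55879211]
((502.28265380859375, 124.18434143066406), (62.723480224609375, 164.3869171142578), 18.242368698120117) 0.06545271660907437
[0.51832825 0.07598753 0.065     ]
[0.50222957 0.12535674 0.065     ]
[0.4852878  0.17399425 0.065     ]
```

View pics/p1.png

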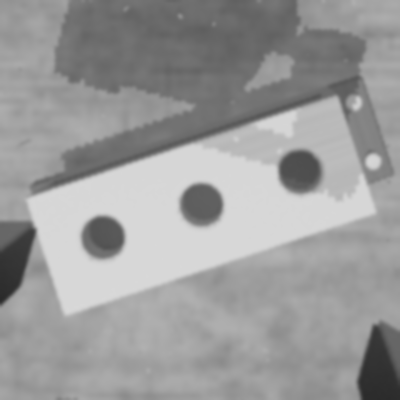

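>>> {"method": "move_arm", "body": {"deltas": [0, 0, 0, -11, -24, 0, -1, 0, 0, 0, -11, -24, 0, -1, 0, 0, 0, -11, -24, 0, -1, 0, 0, 0, -11, -24, 0, -1, 0, 0, 0, -11, -24, 0, -1, 0, 0, 0, -11, -24, 0, -1, 0, 0, 0, -11, -24, 0, -1, 0, 0, 0, -11, -24, 0, -1]}}

```text
time: 2.35
tool_pos: [0.5317, -0.121, 0.2185]
ee_rot: [3.14, -0.0, 2.866]
wrist_force: [-1.0, -0.1, -0.1]
width: 0.0939
finger_force: 0.0
```

```bash
python3 - <<'E'
from h import *
s=snap('wrist','w2');W=cloud(s);print(s['obs']['tool_pos'],s['obs']['ee_rot'])
v,u=np.mgrid[:480,:640];z=W[...,2];near=np.hypot(W[...,0]-.532,W[...,1]+.123)<.06
for a,b in((.108,.125),(.06,.0675)):
    p=W[near&(z>a)&(z<b)];print(len(p),cv2.minAreaRect((p[:,:2]*1000).astype(np.float32)),np.median(p[:,2]))
p=W[near&(z>.116)&(z<.123)];print('top',cv2.minEnclosingCircle((p[:,:2]*1000).astype(np.float32)))
E
```

```text
[ 0.53168029 -0.12103448  0.21853041] [ 3.14038556e+00 -2.85794071e-04  2.86645378e+00]
815 ((531.8810424804688, -123.41032409667969), (23.80385971069336, 23.63555145263672), 33.87364196777344) 0.1194234892858067
3932 ((532.6664428710938, -123.81303405761719), (66.33024597167969, 66.30491638183594), 22.170883178710938) 0.06548074003798368
top ((532.3474731445312, -123.70360565185547), 11.830045700073242)
```

View pics/w2.png

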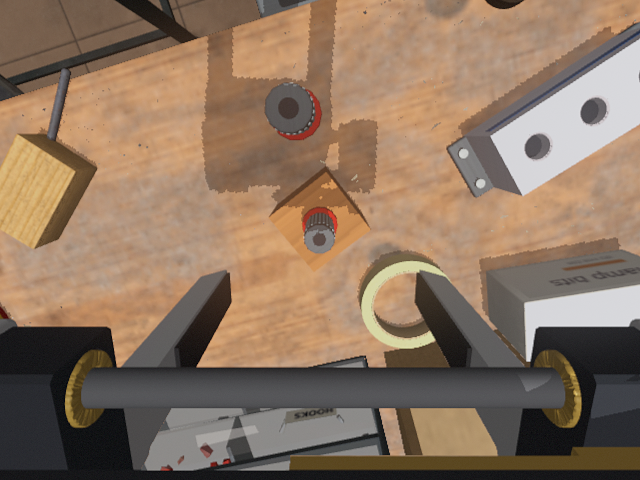

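The arbor head is at (320,238), centred between the open fingers and clear of the tall decoy at (290,110). I'll descend onto it.

>>> {"method": "move_arm", "body": {"deltas": [0, 0, 0, -0.13, -0.23, 4.5, -1, 0, 0, 0, -0.13, -0.23, 9, -1, 0, 0, 0, -0.13, -0.23, 12, -1, 0, 0, 0, -0.13, -0.23, 14, -1, 0, 0, 0, -0.13, -0.23, 14, -1, 0, 0, 0, -0.13, -0.23, 14, -1, 0, 0, 0, -0.13, -0.23, 14, 1, 0, 0, 0, -0.13, -0.23, 14, 1]}}

```text
time: 3.2
tool_pos: [0.5337, -0.1253, 0.0806]
ee_rot: [-3.142, 0.004, 2.865]
wrist_force: [-0.1, -0.3, 0.2]
width: 0.0816
finger_force: 0.0
```

>>> {"method": "move_arm", "body": {"deltas": [0, 0, 0, 0, 0, 0, 1, 0, 0, 0, 0, 0, 0, 1, 0, 0, 0, 0, 0, 0, 1, 0, 0, 0, 0, 0, 0, 1, 0, 0, 0, 0, 0, 0, 1, 0, 0, 0, 0, 0, 0, 1, 0, 0, 0, 0, 0, 0, 1]}}

```text
time: 3.9
tool_pos: [0.5324, -0.1253, 0.0784]
ee_rot: [3.141, -0.0, 2.865]
wrist_force: [0.6, 3.3, 1.2]
width: 0.0255
finger_force: 1.3
```

>>> {"method": "move_arm", "body": {"deltas": [0, 0, 0, 0, 0.1, 0, 1, 0, 0, 0, 0, 0.1, 0, 1, 0, 0, 0, 0, 0.1, 0, 1, 0, 0, 0, 0, 0.1, 0, 1]}}

```text
time: 4.3
tool_pos: [0.5326, -0.1246, 0.0783]
ee_rot: [-3.141, -0.0, 2.865]
wrist_force: [-0.8, -1.2, 1.2]
width: 0.0235
finger_force: 30.0
```

>>> {"method": "move_arm", "body": {"deltas": [0, 0, 0, 0, 0, -3, 1, 0, 0, 0, 0, 0, -6, 1, 0, 0, 0, 0, 0, -8, 1, 0, 0, 0, 0, 0, -8, 1, 0, 0, 0, 1.7, 4.7, -8, 1, 0, 0, 0, 3.4, 9.4, -8, 1, 0, 0, 0, 5.1, 14.1, -8, 1, 0, 0, 0, 6.8, 18.8, -8, 1]}}

```text
time: 5.1
tool_pos: [0.5172, 0.0768, 0.1562]
ee_rot: [-3.141, -0.003, 2.864]
wrist_force: [1.5, 0.6, -2.1]
width: 0.0239
finger_force: 30.0
```

>>> {"method": "move_arm", "body": {"deltas": [0, 0, 0, 0, 0, 0, 1, 0, 0, 0, 0, 0, 0, 1, 0, 0, 0, 0, 0, 0, 1, 0, 0, 0, 0, 0, 0, 1]}}

```text
time: 5.5
tool_pos: [0.5185, 0.0737, 0.1577]
ee_rot: [-3.141, -0.001, 2.863]
wrist_force: [0.0, -0.2, -1.2]
width: 0.0238
finger_force: 30.0
```

```bash
python3 - <<'E'
from h import *
s=snap('wrist','w3');print(s['obs']['tool_pos'],s['obs']['ee_rot'],s['obs']['wrist_force'])
W=cloud(s);t=s['obs']['tool_pos'];z=W[...,2]
near=np.hypot(W[...,0]-t[0],W[...,1]-t[1])<.03
hsv=cv2.cvtColor(s['image'],cv2.COLOR_RGB2HSV);red=((hsv[...,0]<8)|(hsv[...,0]>172))&(hsv[...,1]>150)
for n,m in(('collar',near&red),('shank',near&~red&(z>t[2]-.06)&(z<t[2]-.02))):
    p=W[m];print(n,len(p),len(p) and (np.median(p,0),p.min(0),p.max(0)))
    if len(p)>50 and n=='shank':
        for a in np.arange(z[m].min(),z[m].max(),.01):
            q=p[abs(p[:,2]-a)<.005];print(a,len(q),q.mean(0) if len(q) else 0)
cv2.imwrite('pics/c3.png',cv2.resize(s['image'][180:420,180:460,::-1],None,fx=2.5,fy=2.5))
E
```

```text
[0.5185221  0.07367573 0.15771826] [-3.14108708e+00 -1.00948511e-03  2.86269704e+00] [ 0.03310395 -0.23133957 -1.20773191]
collar 108 (array([0.50807804, 0.06687665, 0.1509098 ]), array([0.50551576, 0.06330844, 0.14975948]), array([0.51887955, 0.08888191, 0.15250437]))
shank 278 (array([0.5101138 , 0.07693814, 0.11354107]), array([0.50876541, 0.06591814, 0.10222263]), array([0.51901557, 0.08411971, 0.12653959]))
0.10222263433113585 59 [0.51143946 0.07649624 0.10463213]
0.11222263433113584 130 [0.51125162 0.0762703  0.11235607]
0.12222263433113584 89 [0.51043483 0.07653617 0.12137592]
```

View pics/c3.png

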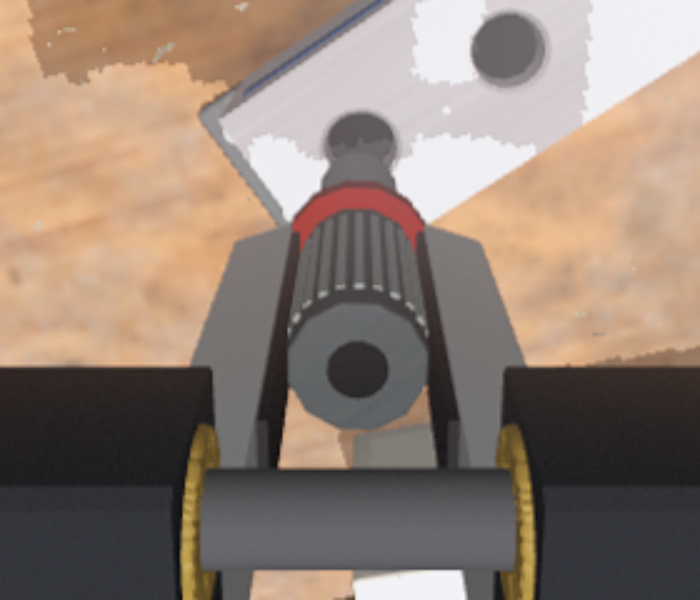

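The arbor sits upright between the fingers. The shank foot is just in front of the right socket at crop pixel (360,145). Next I fit the shank axis.

```bash
python3 - <<'E'
from h import *
from scipy.optimize import least_squares
s=pickle.load(open('pics/w3.pkl','rb'));W=cloud(s);t=s['obs']['tool_pos'];z=W[...,2]
near=np.hypot(W[...,0]-t[0],W[...,1]-t[1])<.016
def fit(m,r,tilt):
    p=W[m];zm=p[:,2].mean()
    f=lambda q:np.hypot(p[:,0]-q[0]-(q[2]*(p[:,2]-zm) if tilt else 0),p[:,1]-q[1]-(q[3]*(p[:,2]-zm) if tilt else 0))*1000-r
    o=least_squares(f,[t[0],t[1],0,0],loss='soft_l1',f_scale=.5);print(len(p),zm,o.x.round(4),'rel',(o.x[:2]-t[:2]).round(4),'cost',o.cost)
fit(near&(z<t[2]-.02)&(z>t[2]-.055),10,False);fit(near&(z<t[2]-.02)&(z>t[2]-.055),10,True)
h=near&(z>t[2]+.004)&(z<t[2]+.034);fit(h,12,False);fit(h,12,True)
p=W[near&(z>t[2]+.036)&(z<t[2]+.05)];print('top',cv2.minEnclosingCircle((p[:,:2]*1000).astype(np.float32)),np.median(p[:,2]))
E
```

```text
273 0.11381052410089218 [0.5192 0.074  0.     0.    ] rel [0.0007 0.0003] cost 5.024485577888065
273 0.11381052410089218 [ 0.5192  0.074  -0.0086  0.0049] rel [0.0007 0.0003] cost 4.683956884638299
1454 0.17813553683984565 [0.5186 0.0741 0.     0.    ] rel [0.0001 0.0005] cost 335.87033493029423
1454 0.17813553683984565 [ 5.186e-01  7.410e-02 -1.200e-03 -4.000e-04] rel [0.0001 0.0005] cost 335.8424937717019
top ((517.1908569335938, 74.18804168701172), 15.192095756530762) 0.1988292499015461
```

>>> {"method": "move_arm", "body": {"deltas": [0, 0, 0, 0.06, 0.07, 1, 1, 0, 0, 0, 0.06, 0.07, 2.2, 1, 0, 0, 0, 0.06, 0.07, 2.8, 1, 0, 0, 0, 0.06, 0.07, 2.8, 1, 0, 0, 0, 0.06, 0.07, 2.8, 1]}}

```text
time: 6.05
tool_pos: [0.518, 0.0758, 0.13]
ee_rot: [-3.141, -0.001, 2.865]
wrist_force: [0.4, -0.6, -2.5]
width: 0.0237
finger_force: 30.0
```

>>> {"method": "move_arm", "body": {"deltas": [0, 0, 0, 0, 0, 0.15, 1, 0, 0, 0, 0, 0, 0.3, 1, 0, 0, 0, 0, 0, 0.45, 1, 0, 0, 0, 0, 0, 0.6, 1, 0, 0, 0, 0, 0, 0.6, 1]}}

```text
time: 6.55
tool_pos: [0.5181, 0.0759, 0.1242]
ee_rot: [-3.142, -0.0, 2.865]
wrist_force: [0.4, -0.0, -1.9]
width: 0.024
finger_force: 30.0
```

>>> {"method": "move_arm", "body": {"deltas": [0, 0, 0, -0.03, -0.1, 0.1, 1, 0, 0, 0, -0.03, -0.1, 0.2, 1, 0, 0, 0, -0.03, -0.1, 0.35, 1, 0, 0, 0, -0.03, -0.1, 0.5, 1, 0, 0, 0, -0.03, -0.1, 0.5, 1]}}

```text
time: 7.05
tool_pos: [0.518, 0.0748, 0.1191]
ee_rot: [-3.141, -0.001, 2.865]
wrist_force: [-0.5, -0.1, -2.0]
width: 0.0232
finger_force: 30.0
```

>>> {"method": "move_arm", "body": {"deltas": [0, 0, 0, 0, 0, 0.15, 1, 0, 0, 0, 0, 0, 0.3, 1, 0, 0, 0, 0, 0, 0.45, 1, 0, 0, 0, 0, 0, 0.6, 1, 0, 0, 0, 0, 0, 0.75, 1, 0, 0, 0, 0, 0, 0.9, 1]}}

```text
time: 7.65
tool_pos: [0.5184, 0.0748, 0.1112]
ee_rot: [3.141, 0.001, 2.865]
wrist_force: [-0.9, -0.6, 3.4]
width: 0.0234
finger_force: 30.0
```

>>> {"method": "move_arm", "body": {"deltas": [0, 0, 0, 0, 0, 0.2, 1, 0, 0, 0, 0, 0, 0.4, 1, 0, 0, 0, 0, 0, 0.6, 1, 0, 0, 0, 0, 0, 0.8, 1, 0, 0, 0, 0, 0, 1.0, 1, 0, 0, 0, 0, 0, 1.0, 1]}}

```text
time: 8.25
tool_pos: [0.5183, 0.0748, 0.1]
ee_rot: [3.141, -0.0, 2.865]
wrist_force: [-0.2, -1.0, 0.3]
width: 0.0232
finger_force: 30.0
```

>>> {"method": "move_arm", "body": {"deltas": [0, 0, 0, 0, 0, 0.1, 1, 0, 0, 0, 0, 0, 0.2, 1, 0, 0, 0, 0, 0, 0.3, 1, 0, 0, 0, 0, 0, 0.3, 1]}}

```text
time: 8.65
tool_pos: [0.5183, 0.0748, 0.0973]
ee_rot: [3.141, 0.0, 2.865]
wrist_force: [-1.1, 0.2, 2.5]
width: 0.0237
finger_force: 30.0
```

>>> {"method": "move_arm", "body": {"deltas": [0, 0, 0, 0, 0, 0.05, 1, 0, 0, 0, 0, 0, 0.1, 1, 0, 0, 0, 0, 0, 0.1, 1]}}

```text
time: 8.95
tool_pos: [0.5183, 0.0748, 0.0964]
ee_rot: [3.141, 0.0, 2.865]
wrist_force: [-0.1, 0.4, 2.7]
width: 0.0234
finger_force: 30.0
```

>>> {"method": "move_arm", "body": {"deltas": [0, 0, 0, 0, 0, 0.05, 1, 0, 0, 0, 0, 0, 0.1, 1, 0, 0, 0, 0, 0, 0.1, 1]}}

```text
time: 9.25
tool_pos: [0.5183, 0.0748, 0.0954]
ee_rot: [3.141, 0.0, 2.865]
wrist_force: [-0.4, -0.2, 2.2]
width: 0.0237
finger_force: 30.0
```

>>> {"method": "move_arm", "body": {"deltas": [0, 0, 0, 0, 0, 0.05, 1, 0, 0, 0, 0, 0, 0.1, 1, 0, 0, 0, 0, 0, 0.15, 1, 0, 0, 0, 0, 0, 0.15, 1]}}

```text
time: 9.65
tool_pos: [0.5183, 0.0748, 0.0938]
ee_rot: [3.141, 0.0, 2.865]
wrist_force: [-0.5, 0.8, 2.4]
width: 0.024
finger_force: 30.0
```

>>> {"method": "move_arm", "body": {"deltas": [0, 0, 0, 0, 0, 0.1, 1, 0, 0, 0, 0, 0, 0.2, 1, 0, 0, 0, 0, 0, 0.3, 1, 0, 0, 0, 0, 0, 0.4, 1, 0, 0, 0, 0, 0, 0.5, 1, 0, 0, 0, 0, 0, 0.6, 1, 0, 0, 0, 0, 0, 0.6, 1]}}

```text
time: 10.35
tool_pos: [0.5183, 0.0748, 0.0877]
ee_rot: [3.141, 0.0, 2.865]
wrist_force: [1.0, -0.5, 3.0]
width: 0.0233
finger_force: 30.0
```

>>> {"method": "move_arm", "body": {"deltas": [0, 0, 0, 0, 0, 0.05, 1, 0, 0, 0, 0, 0, 0.1, 1, 0, 0, 0, 0, 0, 0.15, 1, 0, 0, 0, 0, 0, 0.15, 1]}}

```text
time: 10.75
tool_pos: [0.5182, 0.0748, 0.0863]
ee_rot: [3.141, -0.0, 2.865]
wrist_force: [0.4, -0.2, 2.0]
width: 0.0232
finger_force: 30.0
```

>>> {"method": "move_arm", "body": {"deltas": [0, 0, 0, 0, 0, 0.05, 1, 0, 0, 0, 0, 0, 0.1, 1, 0, 0, 0, 0, 0, 0.1, 1]}}

```text
time: 11.05
tool_pos: [0.5183, 0.0748, 0.0854]
ee_rot: [3.141, 0.0, 2.865]
wrist_force: [-0.1, -0.0, 1.5]
width: 0.0232
finger_force: 30.0
```

>>> {"method": "move_arm", "body": {"deltas": [0, 0, 0, 0, 0, 0.05, 1, 0, 0, 0, 0, 0, 0.1, 1, 0, 0, 0, 0, 0, 0.1, 1]}}

```text
time: 11.35
tool_pos: [0.5184, 0.0748, 0.0853]
ee_rot: [3.141, 0.001, 2.865]
wrist_force: [-1.2, 0.5, 6.2]
width: 0.0238
finger_force: 30.0
```

Contact came exactly at the 7 mm mark, so the right socket holds a stub. I'll lift out and go to the middle one.

>>> {"method": "move_arm", "body": {"deltas": [0, 0, 0, 0, 0, -2, 1, 0, 0, 0, 0, 0, -4, 1, 0, 0, 0, 0, 0, -5.5, 1, 0, 0, 0, 0, 0, -5.5, 1, 0, 0, 0, 0, 0, -5.5, 1, 0, 0, 0, 1.5, 2.1, -5.5, 1, 0, 0, 0, 2.9, 4.3, -5.5, 1, 0, 0, 0, 2.9, 4.3, -5.5, 1]}}

```text
time: 12.15
tool_pos: [0.5002, 0.1262, 0.1375]
ee_rot: [-3.142, -0.004, 2.868]
wrist_force: [0.1, -0.0, -2.1]
width: 0.0236
finger_force: 30.0
```

>>> {"method": "move_arm", "body": {"deltas": [0, 0, 0, 0, 0, 0.5, 1, 0, 0, 0, 0, 0, 0.9, 1, 0, 0, 0, 0, 0, 1.1, 1, 0, 0, 0, 0, 0, 1.1, 1, 0, 0, 0, 0, 0, 1.1, 1]}}

```text
time: 12.65
tool_pos: [0.5022, 0.1236, 0.1283]
ee_rot: [-3.142, -0.0, 2.864]
wrist_force: [-0.4, -0.4, -2.4]
width: 0.0234
finger_force: 30.0
```

>>> {"method": "move_arm", "body": {"deltas": [0, 0, 0, 0.03, 0.05, 0.2, 1, 0, 0, 0, 0.03, 0.05, 0.4, 1, 0, 0, 0, 0.03, 0.05, 0.6, 1, 0, 0, 0, 0.03, 0.05, 0.75, 1, 0, 0, 0, 0.03, 0.05, 0.9, 1, 0, 0, 0, 0.03, 0.05, 0.9, 1]}}

```text
time: 13.25
tool_pos: [0.5017, 0.1246, 0.1191]
ee_rot: [-3.141, -0.001, 2.865]
wrist_force: [0.2, -1.0, -1.7]
width: 0.0236
finger_force: 30.0
```

>>> {"method": "move_arm", "body": {"deltas": [0, 0, 0, 0, 0, 0.15, 1, 0, 0, 0, 0, 0, 0.3, 1, 0, 0, 0, 0, 0, 0.45, 1, 0, 0, 0, 0, 0, 0.6, 1, 0, 0, 0, 0, 0, 0.7, 1, 0, 0, 0, 0, 0, 0.8, 1, 0, 0, 0, 0, 0, 0.8, 1]}}

```text
time: 13.95
tool_pos: [0.5021, 0.1247, 0.1117]
ee_rot: [3.141, 0.001, 2.865]
wrist_force: [-1.8, 0.7, 3.2]
width: 0.0238
finger_force: 30.0
```

>>> {"method": "move_arm", "body": {"deltas": [0, 0, 0, 0, 0, 0.2, 1, 0, 0, 0, 0, 0, 0.4, 1, 0, 0, 0, 0, 0, 0.6, 1, 0, 0, 0, 0, 0, 0.8, 1, 0, 0, 0, 0, 0, 1.0, 1, 0, 0, 0, 0, 0, 1.2, 1, 0, 0, 0, 0, 0, 1.3, 1, 0, 0, 0, 0, 0, 1.3, 1]}}

```text
time: 14.75
tool_pos: [0.502, 0.1247, 0.0981]
ee_rot: [3.141, -0.0, 2.865]
wrist_force: [-0.6, 0.8, 1.0]
width: 0.0236
finger_force: 30.0
```

>>> {"method": "move_arm", "body": {"deltas": [0, 0, 0, 0, 0, 0.05, 1, 0, 0, 0, 0, 0, 0.1, 1, 0, 0, 0, 0, 0, 0.1, 1]}}

```text
time: 15.05
tool_pos: [0.502, 0.1247, 0.0975]
ee_rot: [3.141, 0.0, 2.865]
wrist_force: [0.1, 0.6, 1.9]
width: 0.0235
finger_force: 30.0
```

>>> {"method": "move_arm", "body": {"deltas": [0, 0, 0, 0, 0, 0.05, 1, 0, 0, 0, 0, 0, 0.1, 1, 0, 0, 0, 0, 0, 0.1, 1]}}

```text
time: 15.35
tool_pos: [0.502, 0.1247, 0.0964]
ee_rot: [3.141, 0.0, 2.865]
wrist_force: [-0.7, 1.0, 2.3]
width: 0.0231
finger_force: 30.0
```

>>> {"method": "move_arm", "body": {"deltas": [0, 0, 0, 0, 0, 0.05, 1, 0, 0, 0, 0, 0, 0.1, 1, 0, 0, 0, 0, 0, 0.1, 1]}}

```text
time: 15.65
tool_pos: [0.502, 0.1247, 0.0953]
ee_rot: [3.141, 0.0, 2.865]
wrist_force: [-0.3, 0.3, 2.3]
width: 0.0236
finger_force: 30.0
```

>>> {"method": "move_arm", "body": {"deltas": [0, 0, 0, 0, 0, 0.05, 1, 0, 0, 0, 0, 0, 0.1, 1, 0, 0, 0, 0, 0, 0.1, 1]}}

```text
time: 15.95
tool_pos: [0.502, 0.1246, 0.0944]
ee_rot: [3.141, 0.0, 2.865]
wrist_force: [0.0, 0.3, 2.2]
width: 0.0237
finger_force: 30.0
```

>>> {"method": "move_arm", "body": {"deltas": [0, 0, 0, 0, 0, 0.05, 1, 0, 0, 0, 0, 0, 0.1, 1, 0, 0, 0, 0, 0, 0.1, 1]}}

```text
time: 16.25
tool_pos: [0.502, 0.1247, 0.0933]
ee_rot: [3.141, 0.0, 2.865]
wrist_force: [-0.3, -0.0, 1.6]
width: 0.0233
finger_force: 30.0
```

>>> {"method": "move_arm", "body": {"deltas": [0, 0, 0, 0, 0, 0.1, 1, 0, 0, 0, 0, 0, 0.2, 1, 0, 0, 0, 0, 0, 0.3, 1, 0, 0, 0, 0, 0, 0.4, 1, 0, 0, 0, 0, 0, 0.5, 1, 0, 0, 0, 0, 0, 0.6, 1, 0, 0, 0, 0, 0, 0.65, 1, 0, 0, 0, 0, 0, 0.65, 1]}}

```text
time: 17.05
tool_pos: [0.5019, 0.1247, 0.0868]
ee_rot: [3.141, -0.0, 2.865]
wrist_force: [0.2, -0.0, 2.5]
width: 0.0241
finger_force: 30.0
```

>>> {"method": "move_arm", "body": {"deltas": [0, 0, 0, 0, 0, 0.05, 1, 0, 0, 0, 0, 0, 0.1, 1, 0, 0, 0, 0, 0, 0.1, 1]}}

```text
time: 17.35
tool_pos: [0.5019, 0.1246, 0.0859]
ee_rot: [3.142, -0.0, 2.865]
wrist_force: [0.4, 0.1, 2.1]
width: 0.0232
finger_force: 30.0
```

>>> {"method": "move_arm", "body": {"deltas": [0, 0, 0, 0, 0, 0.05, 1, 0, 0, 0, 0, 0, 0.1, 1, 0, 0, 0, 0, 0, 0.1, 1]}}

```text
time: 17.65
tool_pos: [0.502, 0.1247, 0.0848]
ee_rot: [3.141, -0.0, 2.865]
wrist_force: [-0.1, 0.7, 2.3]
width: 0.0233
finger_force: 30.0
```

>>> {"method": "move_arm", "body": {"deltas": [0, 0, 0, 0, 0, 0.05, 1, 0, 0, 0, 0, 0, 0.1, 1, 0, 0, 0, 0, 0, 0.1, 1]}}

```text
time: 17.95
tool_pos: [0.5019, 0.1247, 0.0838]
ee_rot: [3.141, -0.0, 2.865]
wrist_force: [0.6, 0.5, 2.3]
width: 0.0239
finger_force: 30.0
```

Past both stub depths, so the middle socket is clear. I'll press on to home at about 0.0783.

>>> {"method": "move_arm", "body": {"deltas": [0, 0, 0, 0, 0, 0.1, 1, 0, 0, 0, 0, 0, 0.2, 1, 0, 0, 0, 0, 0, 0.3, 1, 0, 0, 0, 0, 0, 0.4, 1, 0, 0, 0, 0, 0, 0.4, 1]}}

```text
time: 18.45
tool_pos: [0.5019, 0.1247, 0.0797]
ee_rot: [3.142, -0.0, 2.865]
wrist_force: [1.0, 0.0, 1.9]
width: 0.0236
finger_force: 30.0
```

>>> {"method": "move_arm", "body": {"deltas": [0, 0, 0, 0, 0, 0.05, 1, 0, 0, 0, 0, 0, 0.1, 1, 0, 0, 0, 0, 0, 0.1, 1]}}

```text
time: 18.75
tool_pos: [0.502, 0.1247, 0.0789]
ee_rot: [3.141, -0.0, 2.865]
wrist_force: [0.5, 1.0, 2.8]
width: 0.0239
finger_force: 30.0
```

>>> {"method": "move_arm", "body": {"deltas": [0, 0, 0, 0, 0, 0.05, 1, 0, 0, 0, 0, 0, 0.1, 1, 0, 0, 0, 0, 0, 0.1, 1]}}

```text
time: 19.05
tool_pos: [0.502, 0.1247, 0.0784]
ee_rot: [3.141, 0.0, 2.865]
wrist_force: [-0.8, 0.2, 4.4]
width: 0.0234
finger_force: 30.0
```

>>> {"method": "move_arm", "body": {"deltas": [0, 0, 0, 0, 0, 0.05, 1, 0, 0, 0, 0, 0, 0.05, 1]}}

```text
time: 19.25
tool_pos: [0.502, 0.1246, 0.0784]
ee_rot: [3.141, 0.0, 2.865]
wrist_force: [-1.0, -0.2, 6.7]
width: 0.0238
finger_force: 30.0
```

The collar is seated: z stopped while the force rose. Now release and rise.

>>> {"method": "move_arm", "body": {"deltas": [0, 0, 0, 0, 0, 0, -1, 0, 0, 0, 0, 0, 0, -1, 0, 0, 0, 0, 0, 0, -1, 0, 0, 0, 0, 0, 0, -1, 0, 0, 0, 0, 0, 0, -1, 0, 0, 0, 0, 0, 0, -1]}}

```text
time: 19.85
tool_pos: [0.5018, 0.1246, 0.0772]
ee_rot: [-3.142, -0.0, 2.865]
wrist_force: [0.5, 0.2, -0.3]
width: 0.068
finger_force: 0.0
```

>>> {"method": "move_arm", "body": {"deltas": [0, 0, 0, 0, 0, -2, -1, 0, 0, 0, 0, 0, -5, -1, 0, 0, 0, 0, 0, -9, -1, 0, 0, 0, 0, 0, -12, -1, 0, 0, 0, 0, 0, -12, -1, 0, 0, 0, 0, 0, -12, -1]}}

```text
time: 20.45
tool_pos: [0.5022, 0.1247, 0.1978]
ee_rot: [3.141, 0.001, 2.865]
wrist_force: [-0.7, -0.1, -0.6]
width: 0.0938
finger_force: 0.0
```

```bash
python3 - <<'E'
from h import *
s=snap('wrist','w4');W=cloud(s);z=W[...,2];print(s['obs']['tool_pos'],s['obs']['width'])
p=W[(np.hypot(W[...,0]-.502,W[...,1]-.1246)<.025)&(z>.11)&(z<.14)];print(len(p),cv2.minEnclosingCircle((p[:,:2]*1000).astype(np.float32)),np.median(p[:,2]))
E
```

```text
[0.50221628 0.12467672 0.19776968] 0.09376475035817221
917 ((501.7383117675781, 125.14755249023438), 12.287909507751465) 0.11945357949471708
```

View pics/w4.png

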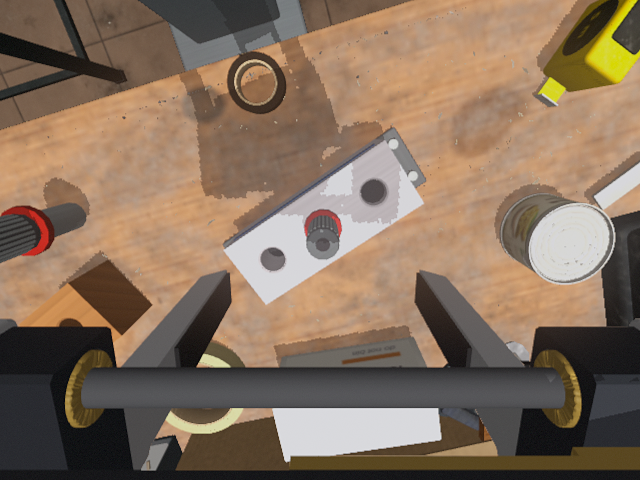

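The arbor stands in the middle socket at pixel (322,240) with its collar flat on the block. The head top is at 0.1195 m, the same as it was in the stand.

```bash
python3 -c "
from bench import robot
print(robot.close_job())"
```

```text
the job is handed in; nothing more can be done
None
```

The arbor is fully home in the middle socket, released and standing upright with its collar on the block, and the job is handed in; the hand-in returned no verdict.

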